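Warm the mugs and start the timer

ROBOT

A 7-joint arm with a two-finger parallel gripper is mounted at the origin on a cart in front of the work surface, level with it; the furniture and walls round the work are solid. World frame = base frame: x ahead of the robot, y to its left, z up, the work surface at z = 0. Lengths are in m, angles in rad, forces in N, time in s.
With the tool pointing down it reaches from about 0.375 to 0.925 m from the base axis. Payload 3.1 kg.
Tool frame: the origin (TCP) lies on the centre line of the jaws, within the pads' length; the fingertips stand 22 mm ahead of it and the grasp point (between the pads) lies 3 mm ahead of it; z points along the fingers, y is the line along which they close (so a half turn about z gives the same grasp; the last joint's range is limited). The gripper opens to 85 mm and grips with 20 to 120 N. Pads are 22 mm wide; open, the fingers measure 114 mm over their backs; the gripper's body (76 mm by 85 mm) begins 54 mm behind the grasp point. The pads swing forward as they close: fully open they stand 13 mm farther back than shut.
Start: joints at [1.224, 0.383, 0.044, 1.598, -0.018, 1.161, -0.05], TCP at [0.16, -0.63, 0.216] pointing down, gripper open.
Joint ranges: [-2.61, 2.61], [-0.41, 2.15], [-1.48, 1.57], [0, 2.5], [-1.57, 4.71], [0.05, 1.97], [-2.85, 2.85]. Speed limits (rad/s): [2.79, 2.79, 3.14, 3.14, 3.14, 3.14, 3.14].

INTERFACE

Orientations are given as a 3x3 rotation matrix whose columns are the frame's x, y, z axes.
In Python, from cell import sensors, capture, camera_info, workorder gives the robot as it stands.
- The arm moves only by the shell command python3 -m inch 'ROWS' [OPENING] [FORCE]. ROWS is JSON, a list of rows, each a list of 6 numbers: the shift along the tool's x, y, z in cm, then the turn, a rotation vector about the tool's x, y, z in degrees. A call has 1 to 20 rows; each row is the pose to reach, as a shift and turn from the pose commanded when the call began, along the tool's axes at that moment; what a row does not reach only later rows make up. A row lasts 1/8 s, in which the tool goes at most 62.5 mm and 10.7 degrees, less where a joint would pass 70% of its speed; a pose out of reach is approached as far as the arm can. A call with a gripper value outside its range is refused whole. OPENING is the closure, from -1 (fully open) to 1 (shut), so that 0 is half open, set as the call begins (- or left out, the last holds). The fingers move at their own pace and stop on an object; FORCE is the grip in N (left out, the last holds). Time passes only in rows, so rows that repeat a pose let the fingers close. It gives the time, the measured TCP pose, the force, the opening and the grip force at its end, in the units of the state.
- sensors.get_obs(): the state, without advancing time (a new reading comes with each control period).
- capture(name): name is "scene" or "top"; returns the picture (480x640x3 uint8, red, green, blue); there is no depth.
- camera_info(name): a dict with "fx", "fy", "cx", "cy" (pixels), "pose" (4x4, takes a point from camera to world coordinates). Camera axes: x right, y up, looking along -z (the intrinsics and any distortion apply to the point x, -y, -z); pixel columns grow to the right and rows downward; lengths in m; the calibration is good to about 2 mm. A picture is of the moment at which its call begins. camera_info takes no time and is no camera call.
- workorder.job_done(): hands the job in; it is judged then, once.
The state is a dict: "time": time; "q": joint angles; "joint_vel": joint speeds; "joint_efforts": joint torques, N m; "position": TCP position; "tool_rot": TCP orientation; "force": force on the tool from outside, world axes, zero at the start; "moment": the same for the moment, N m; "gripper_width": finger opening in m; "gripper_force": force on a finger pad.
Only numpy, scipy, OpenCV 4.12 (cv2) and the standard library are available. Lean on these libraries where they do the work, as an engineer would, in place of code of your own. Each camera call takes 0.05 s, during which the arm holds its last target. There are 200 camera calls.

TASK

Warm the mugs for lunch: move the spice jar off the cup warmer and stand it on the table clear of it, and stand every mug from the row in front of it upright on its flat dark plate (the mugs at the far right stay), then turn the warmer's switch clockwise until it clicks over to on. After that stand the white kitchen timer upright with its back squarely against the middle of the steel angle's front face and, braced there, press its front button fully in for about a second. Let go of everything, leave the mugs on the plate, the warmer on and the timer standing against the angle, and do not disturb the salt shaker and small dish.

Things in the scene. Friction and masses are not known exactly. Their poses are not given: they have to be found in the camera images.
- mug_1_base (a point): base centre of a mug (2 or 3 of the 4 are present): round, 82 mm across at rim, 72 at foot, 84 tall, wall 6 to 8 thick, open top, floor 10 up, 130 g. Point: centre of the round body's underside, z up. Loop handle (8 mm thick, out to 76 mm from centre, 11 to 75 up) to the mug's -y; plain wall at +y. They start in a row before the warmer, handles roughly to the robot
- mug_2_base (a point): the same point of another such mug (see mug_1_base)
- mug_3_base (a point): the same point of another such mug (see mug_1_base)
- mug_4_base (a point): the same point of another such mug (see mug_1_base)
- warmer: fixed cup warmer: flat plate with dark steel top, 160 mm (its x, depth) by 340 mm (its y, length), top 22 mm above the table, with a grey control box at its +y (left) end, 80 mm long in y, 160 mm deep, 62 mm tall (its y from 170 to 250 mm). Origin on the table under the centre of the plate; x away from the robot, z up
- warmer_knob (a joint): rotary switch on top of the control box, rad: 0 is off (pointer to the warmer's -x), grows clockwise seen from above, 1.4 is on (end stop). Sprung detent: it takes up to about 0.15 N m to start and springs back to 0 if let go before about 0.7, snaps on to 1.4 by itself beyond that
- knob_grip (a point): middle of the black bar grip of that switch, on its axis, 80 mm above the table; the bar is 52 mm long, 14 mm wide and 24 mm tall (12 mm above and below this point), lies along this frame's x and turns with the knob
- stop: fixed steel angle bracket on the table to the right of the warmer: an upright plate 110 mm wide, 60 mm tall, 8 mm thick, whose flat front face looks towards the robot (its -x); its foot runs 64 mm back behind it. Origin at the table at the foot of the middle of the front face; x points into the plate, y left along it, z up
- timer: loose white kitchen timer standing upright on the table to the right of the mugs, a box 46 mm deep (its x) by 56 mm wide (its y) by 58 mm tall, 0.2 kg or so, with a grey display on top and a round push button on its front (-x) face; the plain back is its +x face. Origin at the centre of its underside, z up. Lightly pushed by its button it slides on the table before the button goes in
- timer_button (a joint): the timer's button, m: 0 is out, 0.006 is fully pressed in (towards the timer's +x); it springs back. It takes 3 N to start it and 6 N to bring it fully in
- button_face (a point): centre of the button's round outer face, 30 mm across, 34 mm above the timer's underside, standing 18 mm out of the timer's front face; x is the pressing direction
- shaker: bystander: salt shaker, 44 mm across, 90 mm tall, origin at its underside
- jar: spice jar with green lid, 46 mm across, 106 mm tall, 110 g, starts standing on the warming plate; origin at the centre of its underside, z up. The table has a seam 20 mm wide along x at y = 0.10 to 0.12, its left part is 1 mm higher: stand nothing across it
- dish: bystander: small dish, 90 mm across, 20 mm tall, origin at its underside
Things that resemble listed ones, but are neither listed nor needed, are in the scene too. Leave any green or purple look-alike of the timer alone.

How it is judged:
On the way, in this order (a step that is already met when the one before it is completed fails the run):
1. the spice jar stands on the table clear of the warmer and every mug stands upright on the warming plate ((x of jar in the frame of warmer below -0.105 m or x of jar in the frame of warmer above 0.105 m or y of jar in the frame of warmer below -0.195 m or y of jar in the frame of warmer above 0.275 m) and height (world z) of jar below 0.01 m and angle between each of jar, mug_1_base, mug_2_base, mug_3_base, mug_4_base's own z axis and vertical below 0.1 rad and x of mug_1_base in the frame of warmer between -0.065 and 0.065 m and y of mug_1_base in the frame of warmer between -0.155 and 0.155 m and z of mug_1_base in the frame of warmer between 0.016 and 0.028 m and x of mug_2_base in the frame of warmer between -0.065 and 0.065 m and y of mug_2_base in the frame of warmer between -0.155 and 0.155 m and z of mug_2_base in the frame of warmer between 0.016 and 0.028 m and x of mug_3_base in the frame of warmer between -0.065 and 0.065 m and y of mug_3_base in the frame of warmer between -0.155 and 0.155 m and z of mug_3_base in the frame of warmer between 0.016 and 0.028 m and x of mug_4_base in the frame of warmer between -0.065 and 0.065 m and y of mug_4_base in the frame of warmer between -0.155 and 0.155 m and z of mug_4_base in the frame of warmer between 0.016 and 0.028 m), for 0.3 s.
2. the warmer's switch has clicked over to on (value of joint warmer_knob above 1.2 rad), for 0.2 s.
3. the timer's button is pressed fully in while its back is braced squarely against the steel angle (x of timer in the frame of stop between -0.031 and -0.018 m and y of timer in the frame of stop between -0.04 and 0.04 m and angle between the x axis of timer and the x axis of stop, either way round below 0.2 rad and angle between timer's own z axis and vertical below 0.1 rad and value of joint timer_button above 0.0045 m and contact force between timer and stop above 1 N), for 0.4 s.
At the end, for the whole second after the job is handed in: jar upright on the table clear of the warmer; each mug upright (0.1 rad) on the plate, base centre 15 mm or more inside its edges; switch over 1.2 rad; timer upright, back within 8 mm of the angle's front face, within 40 mm of its middle, square within 0.2 rad, its button out (all of step 1 and value of joint warmer_knob above 1.2 rad and value of joint timer_button below 0.002 m and x of timer in the frame of stop between -0.031 and -0.018 m and y of timer in the frame of stop between -0.04 and 0.04 m and angle between the x axis of timer and the x axis of stop, either way round below 0.2 rad and angle between timer's own z axis and vertical below 0.1 rad); the robot touches nothing.
It fails at once if a bystander (salt shaker or small dish) is moved more than 40 mm (distance of any of shaker, dish from where it was at the start of the episode above 0.04 m).
Of mug_1, mug_2, mug_3, mug_4 only 2 to 3 are there at a start; the rules pass over those that are not, and their reading is None.
At some moment in a run one of mug_1, mug_2, mug_3, mug_4, timer may be knocked a few centimetres aside while the robot is not near it.
It also fails if it takes over 210 s, if anything falls off the work surface, if the arm or the gripper's body presses on something with over 40 N, if the wrist force passes 120 N, or if a joint passes its speed limit or range.

## Working session

There is one attempt and no reset: what is moved stays moved. The work goes in short steps, Python scripts to look and compute and a shell command to move; the robot and the scene stay as the last step left them, time stands still between calls to the robot, and variables do not carry over. Pictures are saved under pics/ and viewed, at most 14 in all, crops included, and the job is handed in when it is done.

```bash
mkdir -p pics; ls; python3 - <<'E'
from cell import sensors,capture,camera_info
import cv2,numpy as np
o=sensors.get_obs();print(o)
for n in("scene","top"):
    im=capture(n);cv2.imwrite(f"pics/{n}0.png",im[:,:,::-1]);i=camera_info(n);print(n,i)
E
```

```text
pics
{'time': 0.0, 'q': array([ 1.22421541,  0.3838518 ,  0.04381775,  1.59956407, -0.01791515,
        1.16123008, -0.04987845]), 'joint_vel': array([-0.00028261, -0.00050091,  0.00085782, -0.00054524,  0.0011901 ,
        0.00038337,  0.00100872]), 'joint_efforts': array([-3.22107262e-04, -4.33465004e+01,  1.02437384e+00, -2.49512690e+01,
        1.05272731e-02,  1.14535686e-02,  4.89575612e-06]), 'position': array([ 0.15980738, -0.62902751,  0.21418073]), 'tool_rot': array([[ 9.69186059e-01,  2.46328608e-01, -7.74418286e-04],
       [ 2.46329795e-01, -9.69182723e-01,  2.54593297e-03],
       [-1.23416698e-04, -2.65824504e-03, -9.99996459e-01]]), 'force': array([-0.4749915 , -0.62556155,  0.20844884]), 'moment': array([-0.0265925 ,  0.02055419,  0.00781571]), 'gripper_force': 0.0, 'gripper_width': 0.08540074778460842}
scene {'fx': 485.8044786393338, 'fy': 485.8044786393338, 'cx': 325.9413294335108, 'cy': 239.2974271484056, 'pose': array([[-0.87378189,  0.33542952, -0.35212532,  0.22810296],
       [-0.48608709, -0.62470057,  0.61112073,  0.56111915],
       [-0.01498495,  0.70514979,  0.70890001,  0.85063363],
       [ 0.        ,  0.        ,  0.        ,  1.        ]])}
top {'fx': 555.9922855848394, 'fy': 555.9922855848394, 'cx': 313.19120896564965, 'cy': 243.46500144766432, 'pose': array([[-0.00918967,  0.99766848, -0.0676251 ,  0.51973027],
       [-0.99994204, -0.00878906,  0.00621909, -0.08925874],
       [ 0.00561023,  0.06767833,  0.99769142,  1.46526003],
       [ 0.        ,  0.        ,  0.        ,  1.        ]])}
```

View pics/top0.png

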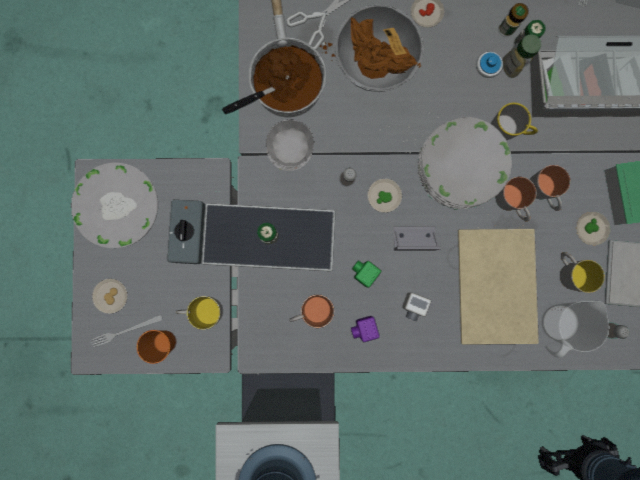

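View pics/scene0.png

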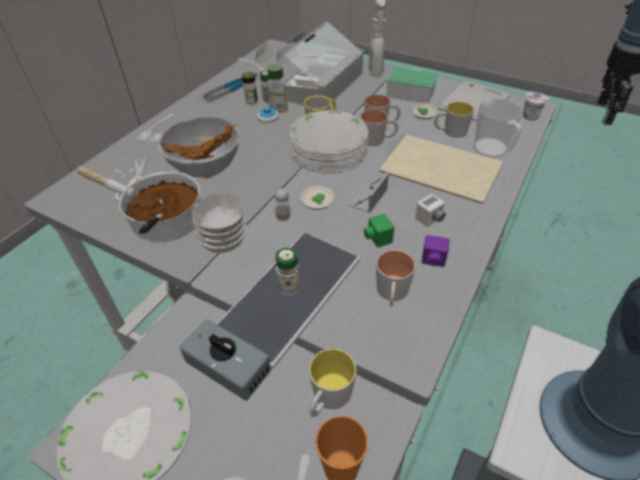

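```bash
cat > h.py <<'E'
import numpy as np,cv2
from cell import sensors,capture,camera_info
def ray(n,u,v):
    i=camera_info(n);P=i["pose"];d=np.array([(u-i["cx"])/i["fx"],-(v-i["cy"])/i["fy"],-1.]);return P[:3,3],P[:3,:3]@d
def on(n,u,v,z):
    o,d=ray(n,u,v);return (o+d*(z-o[2])/d[2]).round(4)
def proj(n,p):
    i=camera_info(n);P=i["pose"];c=P[:3,:3].T@(np.array(p)-P[:3,3]);return np.array([i["cx"]+i["fx"]*c[0]/-c[2],i["cy"]-i["fy"]*c[1]/-c[2]])
def blob(m,n=1):
    c,_=cv2.findContours(m.astype(np.uint8),cv2.RETR_EXTERNAL,cv2.CHAIN_APPROX_NONE);return sorted(c,key=cv2.contourArea)[::-1][:n]
def grab(n,name=None):
    im=capture(n)[:,:,::-1].copy()
    if name:cv2.imwrite(f"pics/{name}.png",im)
    return im
def crop(im,x0,x1,y0,y1,f,name):
    cv2.imwrite(f"pics/{name}.png",cv2.resize(im[y0:y1,x0:x1],None,fx=f,fy=f,interpolation=cv2.INTER_CUBIC))
def tool(target):
    """shift in tool axes, cm, from the measured TCP to target; and rotation"""
    o=sensors.get_obs();return (o["tool_rot"].T@(np.array(target)-o["position"])*100).round(2)
def st():
    o=sensors.get_obs();R=o["tool_rot"];print("t",o["time"],"p",o["position"].round(4),"yaw",np.degrees(np.arctan2(R[1,0],R[0,0])).round(1),"zt",R[:,2].round(3),"w",round(o["gripper_width"],4),"gf",round(float(o["gripper_force"]),1),"F",o["force"].round(1),"q",o["q"].round(2))
E
python3 - <<'E'
from h import *
im=cv2.imread("pics/top0.png");crop(im,160,450,155,375,2.7,"c0")
hsv=cv2.cvtColor(im,cv2.COLOR_BGR2HSV)
sub=lambda m,x0,x1,y0,y1:np.pad(m[y0:y1,x0:x1],((y0,480-y1),(x0,640-x1)))
def rect(m,z,nm):
    c=blob(m)[0];r=cv2.minAreaRect(c);b=cv2.boxPoints(r);w=np.array([on("top",*p,z)[:2] for p in b]);print(nm,cv2.contourArea(c),"ctr",w.mean(0).round(4),"edges",[( (w[(k+1)%4]-w[k]).round(3).tolist()) for k in range(2)])
H,S,V=cv2.split(hsv)
plate=sub((V<70).astype(np.uint8),205,336,200,275);rect(cv2.morphologyEx(plate,cv2.MORPH_CLOSE,np.ones((15,15))),.022,"plate")
rect(sub((V>150)&(S<50),400,435,285,325),.058,"timer top")
for nm,a in(("Y",(175,225,292,335)),("O",(285,340,290,332))):
    m=sub(((S>110)&(V>60)).astype(np.uint8),*a);m=cv2.morphologyEx(m,cv2.MORPH_OPEN,np.ones((9,9)));c=blob(m)[0];e=cv2.fitEllipse(cv2.convexHull(c));print(nm,e,on("top",*e[0],.084))
m=sub((H>40)&(H<90)&(S>80)&(V<110),255,282,218,246);c=blob(m)[0];print("jar",cv2.minEnclosingCircle(c),on("top",*cv2.minEnclosingCircle(c)[0],.106))
E
```

```text
plate 6802.5 ctr [0.6308 0.0192] edges [[0.193, -0.01], [-0.021, -0.325]]
timer top 304.0 ctr [ 0.4598 -0.3603] edges [[0.038, -0.016], [-0.02, -0.047]]
Y ((202.8343048095703, 312.3994140625), (31.47488784790039, 32.55381774902344), 67.75540161132812) [0.4453 0.1759 0.084 ]
O ((316.9902038574219, 310.6170654296875), (29.51665496826172, 30.44414710998535), 5.852985858917236) [ 0.447  -0.1057  0.084 ]
jar ((266.05682373046875, 231.7670440673828), 9.361559867858887) [0.6416 0.0176 0.106 ]
```

View pics/c0.png

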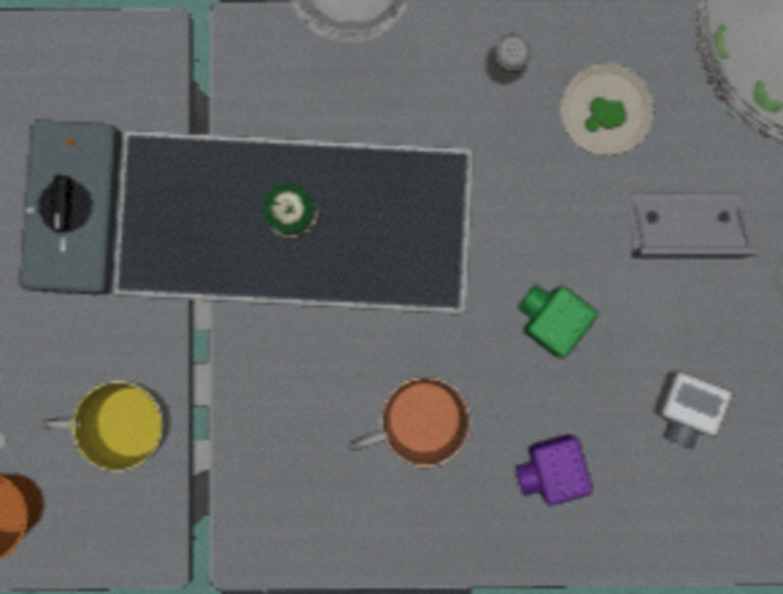

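The crop shows the two handled mugs: yellow at top px (203,312) and orange at (317,311), both with handles to the left. The tumbler beside them is a look-alike. The jar is at (266,232), the knob at (183,231), the white timer at (418,305) with its button towards the robot, and the angle at (416,238).

```bash
python3 - <<'E'
from h import *
c=lambda x,y,z:on("top",160+x/2.7,155+y/2.7,z)[:2]
P=np.array([c(*p,.022) for p in((125,133),(470,152),(463,311),(115,294))]);print("plate",P.tolist(),P.mean(0))
B=np.array([c(*p,.062) for p in((33,121),(118,126),(113,292),(22,290))]);print("box",B.tolist(),B.mean(0))
print("knob",c(63,205,.092),"bar",c(62,178,.092),c(60,229,.092),"jar",c(289,208,.128))
print("stop",c(636,255,.06),c(757,256,.06), "foot back",c(638,195,.0),c(742,194,0))
print("timer",[c(*p,.058) for p in((681,373),(731,389),(712,435),(663,407))],"btn",c(681,440,.034),c(682,435,.034))
print("handleY",c(48,424,.05),"O",c(353,443,.05),"rims",c(119,426,.084),c(426,422,.084))
print("jarplace",on("top",358,240,0),"shaker",c(511,55,.09),"dish",c(607,108,.02))
# scene check
for nm,p in(("jar",(.642,.0176,.128)),("Y",(.445,.176,.084)),("O",(.447,-.106,.084)),("tm",(.46,-.36,.058))):print(nm,proj("scene",p).round(1))
E
```

```text
plate [[0.7226, 0.18], [0.7013, -0.1536], [0.5477, -0.1451], [0.567, 0.1889]] [0.63465 0.01755]
box [[0.7291, 0.259], [0.7237, 0.1791], [0.5676, 0.1831], [0.5702, 0.268]] [0.64765 0.2223 ]
knob [0.6468 0.2234] bar [0.6717 0.2245] [0.6247 0.226 ] jar [0.639  0.0135]
stop [ 0.598  -0.3066] [ 0.596  -0.4202] foot back [ 0.6602 -0.3189] [ 0.6603 -0.4211]
timer [array([ 0.4872, -0.3468]), array([ 0.4719, -0.3933]), array([ 0.4294, -0.3745]), array([ 0.4558, -0.3294])] btn [ 0.4234 -0.3499] [ 0.4281 -0.3509]
handleY [0.445  0.2457] O [ 0.4246 -0.0396] rims [0.4444 0.1728] [ 0.4454 -0.1077]
jarplace [ 0.6272 -0.2169  0.    ] shaker [ 0.7828 -0.1896] dish [ 0.7434 -0.2873]
jar [283.4 254.6]
Y [331.1 368.4]
O [394.2 263.1]
tm [429.4 201.3]
```

```bash
python3 -m inch '[[0,0,-9,0,0,0],[0,0,-9,0,0,0],[62.2,-50.5,-9,0,0,-76],[62.2,-50.5,-9,0,0,-76],[62.2,-50.5,-9,0,0,-76],[62.2,-50.5,-9,0,0,-76],[62.2,-50.5,-9,0,0,-76],[62.2,-50.5,-9,0,0,-76],[62.2,-50.5,-9,0,0,-76],[62.2,-50.5,-9,0,0,-76],[62.2,-50.5,-9,0,0,-76],[62.2,-50.5,-9,0,0,-76],[62.2,-50.5,-9,0,0,-76],[62.2,-50.5,-9,0,0,-76],[62.2,-50.5,-9,0,0,-76],[62.2,-50.5,-9,0,0,-76],[62.2,-50.5,-9,0,0,-76],[62.2,-50.5,-9,0,0,-76],[62.2,-50.5,-9,0,0,-76],[62.2,-50.5,-9,0,0,-76]]' -1 40; python3 -c "
from h import *
st();print(tool((.639,.0135,.098)))"
```

```text
time: 2.6
position: [0.6383, 0.0115, 0.3058]
tool_rot: [[-0.003, 1.0, 0.0], [1.0, 0.003, -0.001], [-0.001, 0.0, -1.0]]
force: [-0.8, -0.4, -0.2]
gripper_width: 0.0855
gripper_force: 0.0
t 2.6 p [0.6383 0.0115 0.3058] yaw 90.2 zt [ 0.    -0.001 -1.   ] w 0.0855 gf 0.0 F [-0.8 -0.4 -0.2] q [ 0.38  0.36 -0.6   1.49  0.21  1.35 -0.23]
[ 0.21  0.06 20.78]
```

```bash
python3 -m inch '[[0.2,0,5,0,0,0],[0.2,0,10,0,0,0],[0.2,0,15,0,0,0],[0.2,0,18,0,0,0],[0.2,0,20.8,0,0,0],[0.2,0,20.8,0,0,0],[0.2,0,20.8,0,0,0]]' -1 40;python3 -m inch '[[0,0,0,0,0,0],[0,0,0,0,0,0],[0,0,0,0,0,0],[0,0,0,0,0,0],[0,0,0,0,0,0],[0,0,0,0,0,0],[0,0,0,0,0,0],[0,0,0,0,0,0]]' 1 40; python3 -c "
from h import *
st();print(tool((.62,-.22,.098)))"
```

```text
time: 3.48
position: [0.6395, 0.0146, 0.0989]
tool_rot: [[-0.004, 1.0, 0.002], [1.0, 0.004, 0.0], [0.0, 0.002, -1.0]]
force: [-0.4, -0.6, 0.2]
gripper_width: 0.0851
gripper_force: 0.0
time: 4.47
position: [0.6394, 0.0149, 0.0991]
tool_rot: [[-0.005, 1.0, 0.002], [1.0, 0.005, -0.0], [-0.0, 0.002, -1.0]]
force: [-1.4, -0.2, 6.1]
gripper_width: 0.0432
gripper_force: 40.4
t 4.475 p [0.6394 0.0149 0.0991] yaw 90.3 zt [ 0.002 -0.    -1.   ] w 0.0432 gf 40.4 F [-1.4 -0.2  6.1] q [ 0.33  0.55 -0.55  1.69  0.33  0.99 -0.33]
[-23.48  -2.04   0.11]
```

```bash
python3 -m inch '[[0,0,-3,0,0,0],[0,0,-6,0,0,0],[-5,-0.5,-7,0,0,0],[-10,-1,-7,0,0,0],[-15,-1.5,-7,0,0,0],[-20,-2,-7,0,0,0],[-23.5,-2,-6,0,0,0],[-23.5,-2,-3,0,0,0],[-23.5,-2,0,0,0,0],[-23.5,-2,1.3,0,0,0],[-23.5,-2,2,0,0,0],[-23.5,-2,2.2,0,0,0],[-23.5,-2,2.2,0,0,0],[-23.5,-2,2.2,0,0,0]]';python3 -c "
from h import *
st()";python3 -m inch '[[0,0,0,0,0,0],[0,0,0,0,0,0],[0,0,0,0,0,0],[0,0,0,0,0,0],[0,0,-3,0,0,0],[0,0,-8,0,0,0],[0,0,-13,0,0,0],[0,0,-18,0,0,0],[0,0,-18,0,0,0]]' -1; python3 -c "
from h import *
st();print(tool((.447-.0375,-.106,.25)))"
```

```text
time: 6.22
position: [0.6204, -0.2207, 0.0772]
tool_rot: [[-0.005, 1.0, 0.002], [1.0, 0.005, -0.001], [-0.001, 0.002, -1.0]]
force: [-1.9, 1.6, 5.3]
gripper_width: 0.0435
gripper_force: 41.5
t 6.225 p [ 0.6204 -0.2207  0.0772] yaw 90.3 zt [ 0.002 -0.001 -1.   ] w 0.0435 gf 41.5 F [-1.9  1.6  5.3] q [ 0.64  0.59 -0.47  1.66  0.31  0.97  0.06]
time: 7.35
position: [0.6234, -0.2208, 0.2622]
tool_rot: [[-0.005, 1.0, 0.011], [1.0, 0.005, -0.004], [-0.004, 0.011, -1.0]]
force: [0.9, -0.1, -0.4]
gripper_width: 0.0855
gripper_force: 0.0
t 7.35 p [ 0.6234 -0.2208  0.2622] yaw 90.3 zt [ 0.011 -0.004 -1.   ] w 0.0855 gf 0.0 F [ 0.9 -0.1 -0.4] q [ 0.67  0.41 -0.53  1.5   0.21  1.27  0.13]
[ 11.59 -21.35   0.93]
```

```bash
python3 -m inch '[[5,-6,0,0,0,0],[11.6,-12,0,0,0,0],[11.6,-14,0,0,0,0],[11.6,-14,0,0,0,0],[11.6,-14,0,0,0,0]]' 0; python3 - <<'E'
from h import *
im=grab("top","top1");S,V=cv2.split(cv2.cvtColor(im,cv2.COLOR_BGR2HSV))[1:]
s=grab("scene","scene1")
crop(s,180,480,120,420,2,"c1")
st();print(tool((.484,-.1065,.25)))
E
```

```text
time: 7.98
position: [0.479, -0.1055, 0.2554]
tool_rot: [[-0.004, 1.0, 0.0], [1.0, 0.004, -0.001], [-0.001, 0.0, -1.0]]
force: [0.9, 0.3, 0.5]
gripper_width: 0.0423
gripper_force: 0.0
t 8.075 p [ 0.4802 -0.106   0.2559] yaw 90.2 zt [ 0.001  0.    -1.   ] w 0.0426 gf 0.0 F [0.5 0.1 0.5] q [ 0.72  0.08 -0.61  1.9   0.05  1.18  0.1 ]
[-0.05  0.38  0.59]
```

View pics/c1.png

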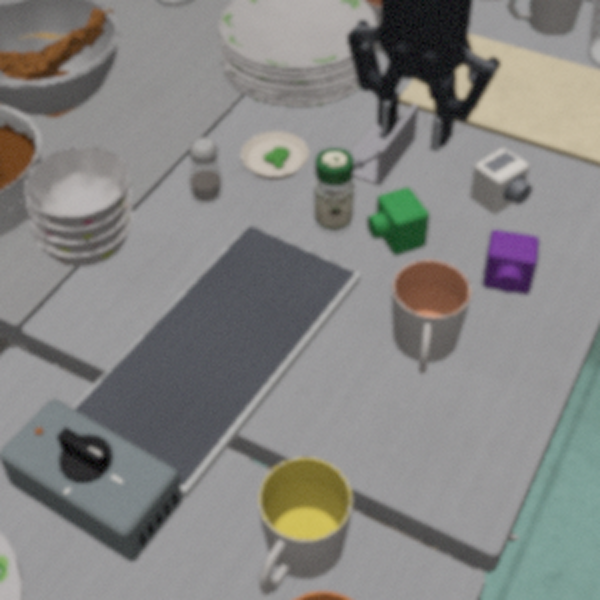

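The jar stands upright right of the plate, at crop px (334,190). The mugs are in place. Next I descend on the orange mug's far wall.

```bash
python3 -m inch '[[0,0.3,4,0,0,0],[0,0.3,8,0,0,0],[0,0.3,12,0,0,0],[0,0.3,14,0,0,0],[0,0.3,16,0,0,0],[0,0.3,17.4,0,0,0],[0,0.3,17.4,0,0,0],[0,0.3,17.4,0,0,0]]' 0 60;python3 -m inch '[[0,0,0,0,0,0],[0,0,0,0,0,0],[0,0,0,0,0,0],[0,0,0,0,0,0],[0,0,0,0,0,0],[0,0,0,0,0,0]]' 1 60;python3 -m inch '[[0,0,-1,0,0,0],[0,0,-3,0,0,0],[0,0,-5,0,0,0],[0,0,-8,0,0,0],[0,0,-8,0,0,0],[0,0,-8,0,0,0]]'; python3 - <<'E'
from h import *
st()
grab("top","top2")
s=grab("scene","scene2");crop(s,280,480,150,350,3,"c2")
E
```

```text
time: 9.07
position: [0.4831, -0.1053, 0.0822]
tool_rot: [[-0.004, 1.0, 0.001], [1.0, 0.004, 0.0], [-0.0, 0.001, -1.0]]
force: [0.1, 0.4, -0.2]
gripper_width: 0.0426
gripper_force: 0.0
time: 9.82
position: [0.482, -0.105, 0.0816]
tool_rot: [[-0.005, 1.0, -0.0], [1.0, 0.005, 0.0], [0.0, -0.0, -1.0]]
force: [0.1, -0.0, 0.3]
gripper_width: -0.0002
gripper_force: 0.0
time: 10.58
position: [0.4818, -0.1051, 0.1615]
tool_rot: [[-0.004, 1.0, -0.0], [1.0, 0.004, -0.0], [-0.0, -0.0, -1.0]]
force: [-0.7, -0.5, 0.6]
gripper_width: 0.0001
gripper_force: 0.0
t 10.575 p [ 0.4818 -0.1051  0.1615] yaw 90.3 zt [-0. -0. -1.] w 0.0001 gf 0.0 F [-0.7 -0.5  0.6] q [ 0.69  0.2  -0.61  2.    0.14  0.99  0.02]
```

View pics/c2.png

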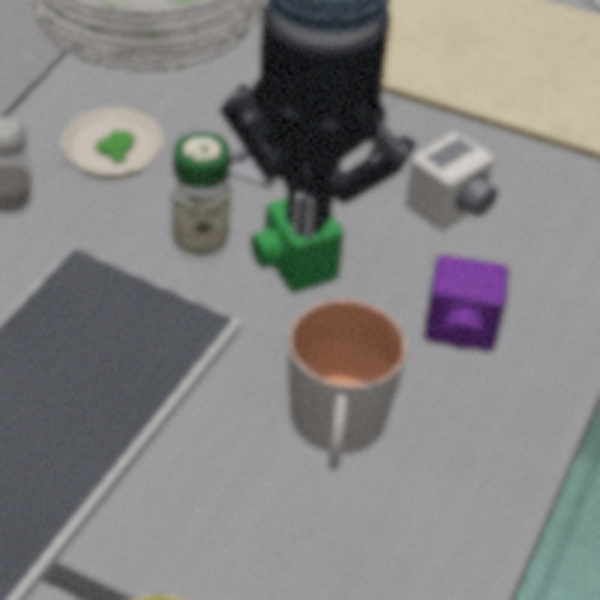

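```bash
python3 - <<'E'
from h import *
print(proj("scene",(.482,-.105,.14)),proj("top",(.482,-.105,.14)))
def tri(a,b):
    o1,d1=ray("top",*a);o2,d2=ray("scene",*b);A=np.stack([d1,-d2],1);t=np.linalg.lstsq(A,o2-o1,rcond=None)[0];p,q=o1+d1*t[0],o2+d2*t[1];return (p+q)/2,np.linalg.norm(p-q)
print(tri((317,310.6),(395.6,264.5)))
print(on("scene",395.6,264.5,.084),on("top",317,310.6,.084))
im=cv2.imread("pics/top2.png");crop(im,250,450,200,370,3.5,"c3")
E
```

```text
[380.62437456 239.20688516] [316.83621046 297.0507504 ]
(array([ 0.44538249, -0.10637577,  0.08024416]), np.float64(0.003211085310737807))
[ 0.4429 -0.1038  0.084 ] [ 0.4471 -0.1057  0.084 ]
```

View pics/c3.png

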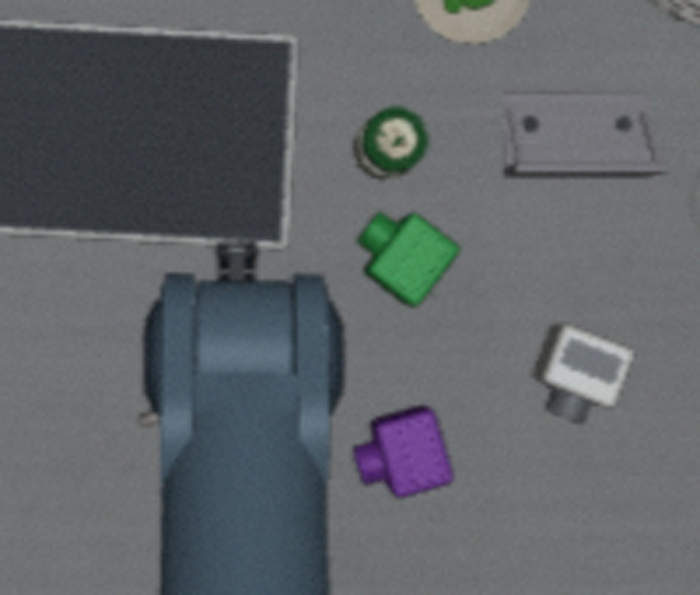

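```bash
python3 - <<'E'
from h import *
for z in(.14,.15,.16,.17):print(z,proj("scene",(.482,-.105,z)).round(1))
im=cv2.imread("pics/scene2.png")
for v in range(212,240):print(v,im[v,374:388].max(1).tolist(), im[v,374:388,1].tolist())
E
```

```text
0.14 [380.6 239.2]
0.15 [380.9 235.8]
0.16 [381.3 232.3]
0.17 [381.6 228.7]
212 [131, 101, 60, 37, 36, 36, 35, 35, 33, 23, 28, 30, 19, 28] [129, 99, 58, 32, 36, 35, 32, 30, 29, 21, 22, 29, 19, 24]
213 [140, 112, 71, 43, 53, 62, 58, 56, 41, 30, 36, 31, 25, 25] [138, 112, 66, 40, 49, 61, 54, 54, 37, 24, 32, 26, 21, 19]
214 [142, 119, 76, 53, 78, 98, 92, 79, 54, 44, 36, 31, 24, 31] [141, 119, 75, 53, 78, 97, 90, 76, 52, 41, 33, 26, 21, 31]
215 [144, 113, 75, 60, 89, 111, 106, 89, 73, 66, 52, 35, 36, 32] [144, 113, 75, 57, 88, 109, 104, 87, 73, 63, 49, 34, 34, 28]
216 [137, 112, 74, 59, 82, 95, 90, 82, 83, 83, 69, 49, 33, 27] [137, 112, 74, 58, 82, 94, 88, 79, 81, 80, 68, 43, 27, 25]
217 [138, 111, 70, 58, 76, 81, 73, 70, 81, 87, 77, 53, 28, 28] [138, 111, 70, 58, 73, 81, 70, 69, 80, 85, 74, 53, 25, 28]
218 [135, 105, 69, 61, 73, 76, 65, 65, 77, 81, 74, 53, 34, 32] [135, 105, 69, 61, 71, 74, 65, 65, 76, 79, 72, 53, 34, 30]
219 [132, 102, 68, 62, 76, 76, 68, 63, 77, 80, 69, 51, 33, 25] [132, 102, 68, 62, 75, 73, 67, 63, 77, 78, 67, 50, 33, 22]
220 [134, 101, 70, 63, 77, 76, 64, 65, 82, 81
[... 1764 characters left out ...]
, 79, 75, 74, 73, 75, 72, 77, 73, 74, 78, 73, 77, 70] [85, 79, 75, 74, 73, 75, 72, 77, 73, 74, 78, 73, 77, 70]
235 [75, 74, 72, 72, 73, 73, 76, 76, 73, 77, 73, 72, 79, 77] [75, 74, 72, 72, 73, 73, 76, 76, 73, 77, 73, 72, 79, 77]
236 [70, 77, 69, 71, 77, 73, 75, 74, 74, 74, 72, 75, 74, 74] [70, 77, 69, 71, 77, 73, 75, 74, 74, 74, 72, 75, 74, 74]
237 [66, 70, 68, 73, 73, 74, 78, 76, 75, 77, 73, 75, 74, 76] [66, 70, 68, 73, 73, 74, 78, 76, 75, 77, 73, 75, 74, 76]
238 [68, 65, 70, 68, 76, 71, 74, 74, 75, 74, 74, 72, 74, 73] [68, 65, 70, 68, 76, 71, 74, 74, 75, 74, 74, 72, 74, 73]
239 [69, 66, 73, 69, 70, 76, 75, 72, 74, 75, 74, 70, 71, 75] [69, 66, 73, 69, 70, 76, 75, 72, 74, 75, 74, 70, 71, 75]
```

```bash
python3 - <<'E'
from h import *
print("c1 tips predicted",[proj("scene",(x,-.106,.237)).round(1) for x in(.459,.501)])
print("c2 ray",[on("scene",380.7,228,z) for z in(.13,.14,.15,.16)])
print("c1 rays",[on("scene",374,186,.237),on("scene",401,191,.237)])
print("knuckle",[proj("top",(.539,-.105,z)).round(1) for z in(.17,.2,.23)])
im=cv2.imread("pics/top2.png")
for v in range(262,284):print(v,im[v,306:330].max(1).tolist())
E
```

```text
c1 tips predicted [array([395.2, 207. ]), array([375.1, 200.2])]
c2 ray [array([ 0.4995, -0.1452,  0.13  ]), array([ 0.4957, -0.1354,  0.14  ]), array([ 0.492 , -0.1256,  0.15  ]), array([ 0.4882, -0.1158,  0.16  ])]
c1 rays [array([ 0.5213, -0.1443,  0.237 ]), array([ 0.4678, -0.1551,  0.237 ])]
knuckle [array([316.8, 272.8]), array([316.9, 272.6]), array([317.1, 272.4])]
262 [61, 64, 67, 61, 61, 62, 65, 60, 62, 61, 62, 63, 64, 63, 62, 66, 62, 65, 64, 62, 65, 63, 64, 66]
263 [63, 61, 65, 64, 64, 64, 61, 65, 64, 64, 63, 62, 65, 66, 62, 62, 61, 63, 63, 63, 62, 65, 62, 70]
264 [64, 60, 60, 60, 66, 62, 66, 62, 59, 61, 64, 59, 59, 62, 63, 61, 64, 64, 61, 62, 59, 58, 62, 74]
265 [63, 65, 63, 64, 62, 68, 61, 63, 63, 64, 66, 64, 65, 64, 65, 65, 63, 64, 62, 59, 65, 62, 65, 74]
266 [69, 60, 61, 64, 68, 63, 68, 65, 65, 66, 65, 66, 64, 66, 65, 67, 64, 68, 66, 66, 64, 65, 68, 80]
267 [92, 88, 82, 75, 78, 78, 76, 78, 69, 69, 74, 77, 74, 70, 65, 67, 67, 70, 68, 71, 71, 69, 65, 77]
268 [151, 150, 142, 124, 123, 124, 120, 111, 96, 94, 98, 94, 83, 83, 88, 77, 82, 86, 91, 95, 90, 82, 79, 90]
269 [132,
[... 937 characters left out ...]
 76, 74, 66, 68, 66, 72, 81, 78, 85, 102, 113, 115, 114, 113, 113, 115]
278 [117, 117, 114, 113, 111, 102, 78, 60, 49, 56, 65, 67, 70, 65, 46, 45, 68, 95, 118, 115, 115, 115, 115, 114]
279 [111, 109, 107, 110, 110, 99, 62, 35, 29, 50, 65, 62, 68, 54, 39, 33, 56, 88, 109, 110, 106, 110, 107, 108]
280 [87, 77, 75, 78, 73, 71, 51, 46, 49, 46, 55, 52, 53, 52, 48, 46, 53, 68, 78, 78, 73, 75, 75, 72]
281 [75, 66, 67, 71, 69, 65, 65, 66, 67, 70, 66, 65, 66, 64, 70, 63, 71, 66, 66, 70, 67, 68, 63, 66]
282 [67, 69, 71, 75, 75, 75, 75, 72, 72, 75, 78, 75, 74, 73, 71, 74, 74, 74, 72, 73, 70, 72, 75, 70]
283 [67, 70, 78, 80, 77, 79, 78, 80, 81, 78, 80, 81, 79, 79, 80, 82, 80, 76, 78, 79, 80, 80, 80, 77]
```

Both the scene view and the empty closure suggest the fingertips sit about 25 mm higher than the nominal value. The lateral position is fine, so I regrasp deeper, which is safe in either case.

```bash
python3 -m inch '[[0,0.1,0,0,0,0],[0,0.1,0,0,0,0],[0,0.1,0,0,0,0],[0,0.1,3,0,0,0],[0,0.1,5,0,0,0],[0,0.1,7,0,0,0],[0,0.1,8.5,0,0,0],[0,0.1,9.5,0,0,0],[0,0.1,10.3,0,0,0],[0,0.1,10.3,0,0,0]]' 0 60;python3 -m inch '[[0,0,0,0,0,0],[0,0,0,0,0,0],[0,0,0,0,0,0],[0,0,0,0,0,0],[0,0,0,0,0,0],[0,0,0,0,0,0]]' 1 60; python3 - <<'E'
from h import *
st()
E
```

```text
time: 11.92
position: [0.4829, -0.105, 0.0582]
tool_rot: [[-0.005, 1.0, -0.001], [1.0, 0.005, 0.0], [0.0, -0.001, -1.0]]
force: [-0.6, 0.1, -0.3]
gripper_width: 0.0425
gripper_force: 0.0
time: 12.68
position: [0.4834, -0.1053, 0.0592]
tool_rot: [[-0.004, 1.0, 0.001], [1.0, 0.004, -0.001], [-0.001, 0.001, -1.0]]
force: [-1.7, -0.3, 6.1]
gripper_width: 0.002
gripper_force: 59.3
t 12.675 p [ 0.4834 -0.1053  0.0592] yaw 90.2 zt [ 0.001 -0.001 -1.   ] w 0.002 gf 59.3 F [-1.7 -0.3  6.1] q [ 0.63  0.36 -0.56  2.06  0.27  0.79 -0.09]
```

```bash
python3 -m inch '[[0,0,-0.5,0,0,0],[0,0,-1,0,0,0],[0,0,-2,0,0,0],[0,0,-2.5,0,0,0],[0,0,-3,0,0,0],[0,0,-3,0,0,0]]'; python3 - <<'E'
from h import *
st()
s=grab("scene","scene3");crop(s,320,460,170,310,4,"c4")
E
```

```text
time: 13.42
position: [0.4835, -0.1052, 0.0891]
tool_rot: [[-0.004, 1.0, 0.001], [1.0, 0.004, -0.0], [-0.0, 0.001, -1.0]]
force: [0.2, 0.4, -0.7]
gripper_width: 0.002
gripper_force: 58.9
t 13.425 p [ 0.4835 -0.1052  0.0891] yaw 90.3 zt [ 0.001 -0.    -1.   ] w 0.002 gf 58.9 F [ 0.2  0.4 -0.7] q [ 0.65  0.31 -0.58  2.05  0.23  0.84 -0.06]
```

View pics/c4.png

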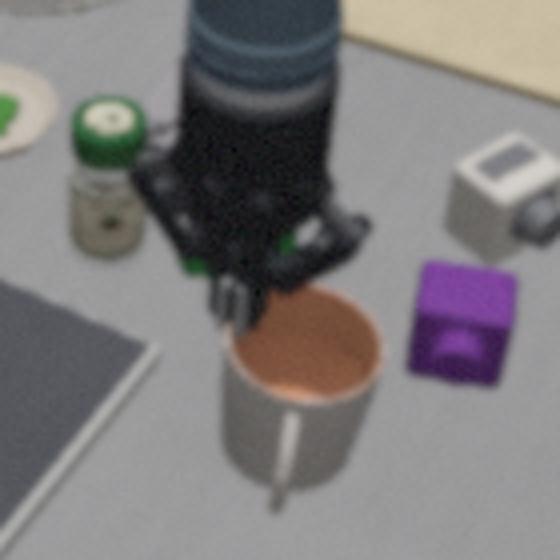

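The mug is lifted upright, with its rim about 8 px higher. I carry it to the right half of the plate.

```bash
python3 -m inch '[[0,0,-2,0,0,0],[0,0,-4,0,0,0],[1,4,-4,0,0,0],[2,8,-4,0,0,0],[3,12,-4,0,0,0],[3.9,16,-4,0,0,0],[3.9,18.4,-4,0,0,0],[3.9,18.4,-4,0,0,0],[3.9,18.4,-2.5,0,0,0],[3.9,18.4,-1,0,0,0],[3.9,18.4,0,0,0,0],[3.9,18.4,0.5,0,0,0],[3.9,18.4,0.8,0,0,0],[3.9,18.4,0.8,0,0,0],[3.9,18.4,0.8,0,0,0]]'; python3 - <<'E'
from h import *
st()
s=grab("scene","scene4");crop(s,250,400,180,330,4,"c5")
E
```

```text
time: 15.35
position: [0.6678, -0.0655, 0.0816]
tool_rot: [[-0.004, 1.0, 0.002], [1.0, 0.004, -0.0], [-0.0, 0.002, -1.0]]
force: [1.2, 0.2, 3.0]
gripper_width: 0.0016
gripper_force: 59.7
t 15.35 p [ 0.6678 -0.0655  0.0816] yaw 90.2 zt [ 0.002 -0.    -1.   ] w 0.0016 gf 59.7 F [1.2 0.2 3. ] q [ 0.43  0.62 -0.54  1.62  0.36  1.   -0.22]
```

View pics/c5.png

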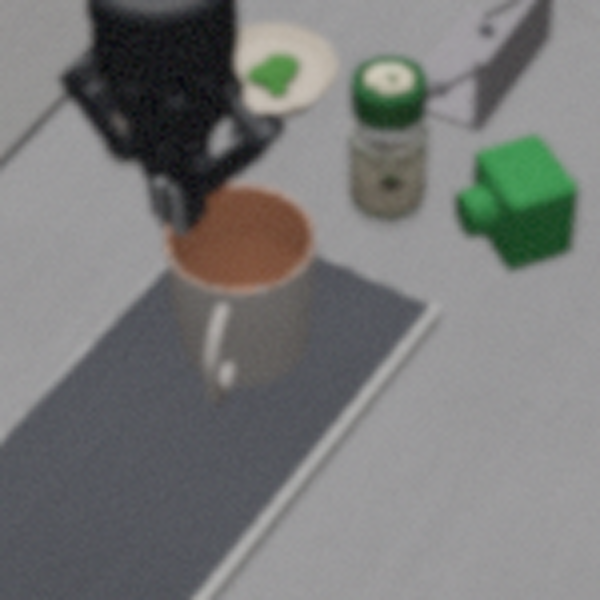

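The mug is standing on the plate, so I release it and go to the yellow one.

```bash
python3 -m inch '[[0,0,0,0,0,0],[0,0,0,0,0,0],[0,0,0,0,0,0],[0,0,-2,0,0,0],[0,0,-5,0,0,0],[0,0,-9,0,0,0],[0,0,-13,0,0,0],[6,-5,-13,0,0,0],[12,-10,-13,0,0,0],[18,-15,-13,0,0,0],[24,-18.5,-13,0,0,0],[24,-18.5,-13,0,0,0],[24,-18.5,-13,0,0,0],[24,-18.5,-13,0,0,0]]' 0; python3 - <<'E'
from h import *
st();print(tool((.4825,.1745,.058)))
im=grab("top","top4");hsv=cv2.cvtColor(im,cv2.COLOR_BGR2HSV);H,S,V=cv2.split(hsv)
m=np.zeros((480,640),np.uint8);m[195:280,270:340]=((S>110)&(V>60))[195:280,270:340];m=cv2.morphologyEx(m,cv2.MORPH_OPEN,np.ones((9,9)));c=blob(m)[0];e=cv2.fitEllipse(cv2.convexHull(c));p=on("top",*e[0],.106);d=p[:2]-np.array([.635,.0175]);a=np.radians(-3.65);R=np.array([[np.cos(a),-np.sin(a)],[np.sin(a),np.cos(a)]]);print(e,p,"in warmer",R.T@d)
s=grab("scene","scene5")
print("Y in scene: predicted",proj("scene",(.445,.1745,.084)))
hs=cv2.cvtColor(s,cv2.COLOR_BGR2HSV);m=((hs[...,0]>18)&(hs[...,0]<36)&(hs[...,1]>110)).astype(np.uint8);m[:330]=0;m[420:]=0;m[:,:290]=0;m[:,380:]=0;c=blob(m)[0];print(cv2.boundingRect(c),cv2.fitEllipse(cv2.convexHull(c)))
E
```

```text
time: 17.15
position: [0.4814, 0.1739, 0.2118]
tool_rot: [[-0.005, 1.0, 0.002], [1.0, 0.005, -0.001], [-0.001, 0.002, -1.0]]
force: [1.3, -0.4, -0.8]
gripper_width: 0.0427
gripper_force: 0.0
t 17.15 p [0.4814 0.1739 0.2118] yaw 90.3 zt [ 0.002 -0.001 -1.   ] w 0.0427 gf 0.0 F [ 1.3 -0.4 -0.8] q [ 0.27  0.2  -0.77  1.9   0.15  1.1  -0.55]
[ 0.07  0.07 15.38]
((299.9754943847656, 235.5079803466797), (29.956954956054688, 30.602447509765625), 172.84585571289062) [ 0.6317 -0.0655  0.106 ] in warmer [ 0.00199059 -0.08304172]
Y in scene: predicted [331.55789603 367.72173042]
(311, 350, 44, 39) ((332.27117919921875, 369.10626220703125), (38.98598861694336, 42.972835540771484), 91.69727325439453)
```

```bash
python3 -m inch '[[0,0.1,4,0,0,0],[0,0.1,8,0,0,0],[0,0.1,11,0,0,0],[0,0.1,13,0,0,0],[0,0.1,14.5,0,0,0],[0,0.1,15.3,0,0,0],[0,0.1,15.3,0,0,0],[0,0.1,15.3,0,0,0]]' 0 60;python3 -m inch '[[0,0,0,0,0,0],[0,0,0,0,0,0],[0,0,0,0,0,0],[0,0,0,0,0,0],[0,0,0,0,0,0],[0,0,0,0,0,0]]' 1 60;python3 -m inch '[[0,0,-0.5,0,0,0],[0,0,-1,0,0,0],[0,0,-3,0,0,0],[0,0,-5,0,0,0],[0,0,-7,0,0,0],[0,0,-7,0,0,0]]'; python3 - <<'E'
from h import *
st()
s=grab("scene","scene6");
hs=cv2.cvtColor(s,cv2.COLOR_BGR2HSV);m=((hs[...,0]>18)&(hs[...,0]<36)&(hs[...,1]>110)).astype(np.uint8);m[:300]=0;m[420:]=0;m[:,:290]=0;m[:,380:]=0;c=blob(m)[0];print(cv2.boundingRect(c),cv2.fitEllipse(cv2.convexHull(c)))
E
```

```text
time: 18.25
position: [0.4827, 0.1744, 0.0585]
tool_rot: [[-0.005, 1.0, 0.002], [1.0, 0.005, 0.0], [0.0, 0.002, -1.0]]
force: [-0.1, 0.4, 0.2]
gripper_width: 0.0423
gripper_force: 0.0
time: 19.0
position: [0.4824, 0.1743, 0.0581]
tool_rot: [[-0.005, 1.0, 0.001], [1.0, 0.005, 0.0], [0.0, 0.001, -1.0]]
force: [-0.8, -0.6, 5.6]
gripper_width: 0.0025
gripper_force: 56.0
time: 19.75
position: [0.484, 0.1748, 0.1304]
tool_rot: [[-0.004, 1.0, 0.006], [1.0, 0.004, 0.001], [0.001, 0.006, -1.0]]
force: [0.7, -0.4, -1.0]
gripper_width: 0.0022
gripper_force: 56.0
t 19.75 p [0.484  0.1748 0.1304] yaw 90.2 zt [ 0.006  0.001 -1.   ] w 0.0022 gf 56.0 F [ 0.7 -0.4 -1. ] q [ 0.23  0.31 -0.74  1.97  0.26  0.95 -0.64]
(308, 328, 46, 38) ((331.4955749511719, 346.79095458984375), (37.600852966308594, 45.36751174926758), 76.80091094970703)
```

```bash
python3 -m inch '[[-2,4,0,0,0,0],[-4,8,0,0,0,0],[-6,12,0,0,0,0],[-8,16,0,0,0,0],[-9.2,19.4,0,0,0,0],[-9.2,19.4,0,0,0,0],[-9.2,19.4,1.5,0,0,0],[-9.2,19.4,3,0,0,0],[-9.2,19.4,4,0,0,0],[-9.2,19.4,4.6,0,0,0],[-9.2,19.4,4.9,0,0,0],[-9.2,19.4,4.9,0,0,0],[-9.2,19.4,4.9,0,0,0]]'; python3 -c "
from h import *
st()"; python3 -m inch '[[0,0,0,0,0,0],[0,0,0,0,0,0],[0,0,0,0,0,0],[0,0,-2,0,0,0],[0,0,-5,0,0,0],[0,0,-9,0,0,0],[0,0,-13,0,0,0],[6,0,-13,0,0,0],[12,0,-13,0,0,0],[14,0,-13,0,0,90],[14,0,-13,0,0,90],[14,0,-13,0,0,90],[14,0,-13,0,0,90],[14,0,-13,0,0,90],[14,0,-13,0,0,90],[14,0,-13,0,0,90],[14,0,-13,0,0,90],[14,0,-13,0,0,90],[14,0,-13,0,0,90]]' 0;python3 - <<'E'
from h import *
st();grab("top","top7");s=grab("scene","scene7");crop(s,160,460,120,420,2,"c6")
E
```

```text
time: 21.42
position: [0.6766, 0.0831, 0.0794]
tool_rot: [[-0.004, 1.0, 0.001], [1.0, 0.004, 0.0], [0.0, 0.001, -1.0]]
force: [-1.2, 0.6, 2.1]
gripper_width: 0.0028
gripper_force: 56.1
t 21.425 p [0.6766 0.0831 0.0794] yaw 90.3 zt [ 0.001  0.    -1.   ] w 0.0028 gf 56.1 F [-1.2  0.6  2.1] q [ 0.25  0.66 -0.59  1.59  0.41  1.02 -0.46]
time: 23.8
position: [0.6758, 0.2235, 0.2102]
tool_rot: [[1.0, 0.006, 0.002], [0.006, -1.0, 0.001], [0.002, -0.001, -1.0]]
force: [-0.1, -0.2, 0.5]
gripper_width: 0.0428
gripper_force: 0.0
t 23.8 p [0.6758 0.2235 0.2102] yaw 0.3 zt [ 0.002  0.001 -1.   ] w 0.0428 gf 0.0 F [-0.1 -0.2  0.5] q [-0.13  0.53 -0.35  1.42  0.19  1.22 -2.07]
```

View pics/c6.png

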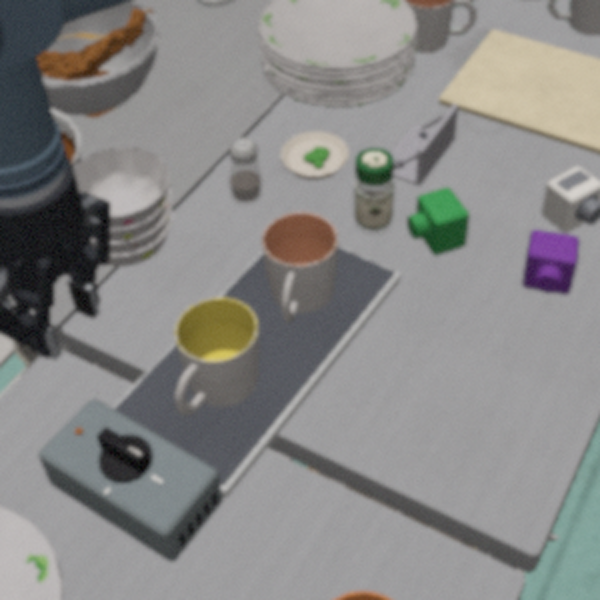

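```bash
python3 -m inch '[[-1.4,0,0,0,0,-88],[-2.7,0.1,0,0,0,-88],[-2.7,0.1,0,0,0,-88],[-2.7,0.1,0,0,0,-88],[-2.7,0.1,0,0,0,-88],[-2.7,0.1,0,0,0,-88],[-2.7,0.1,0,0,0,-88],[-2.7,0.1,0,0,0,-88],[-2.7,0.1,0,0,0,-88],[-2.7,0.1,0,0,0,-88],[-2.7,0.1,0,0,0,-88]]';python3 -m inch '[[0,0,0,0,0,-88],[0,0,0,0,0,-88],[0,0,0,0,0,-88],[0,0,0,0,0,-88],[0,0,0,0,0,-88],[0,0,0,0,0,-88],[0,0,0,0,0,-88],[0,0,0,0,0,-88],[0,0,0,0,0,-88],[0,0,0,0,0,-88]]'; python3 - <<'E'
from h import *
st();print(tool((.648,.225,.085)))
for z in(.18,.19,.2,.21,.22,.23):print(z,[proj("scene",(.6758,y,z)).round() for y in(.195,.2235,.252)])
im=cv2.imread("pics/top0.png");g=cv2.cvtColor(im,cv2.COLOR_BGR2GRAY);m=np.zeros_like(g);m[210:255,172:196]=(g<32)[210:255,172:196];c=blob(m)[0];r=cv2.minAreaRect(c);print(r,on("top",*r[0],.085),cv2.minEnclosingCircle(c))
E
```

```text
time: 25.28
position: [0.6486, 0.2217, 0.2087]
tool_rot: [[0.032, 0.999, 0.0], [0.999, -0.032, -0.0], [-0.0, 0.0, -1.0]]
force: [0.1, -0.2, 0.1]
gripper_width: 0.0426
gripper_force: 0.0
time: 26.52
position: [0.6486, 0.2217, 0.2085]
tool_rot: [[-0.998, 0.068, -0.0], [0.068, 0.998, -0.0], [0.0, -0.0, -1.0]]
force: [-0.2, 0.6, -0.6]
gripper_width: 0.043
gripper_force: 0.0
t 26.525 p [0.6486 0.2217 0.2085] yaw 176.1 zt [-0. -0. -1.] w 0.043 gf 0.0 F [-0.2  0.6 -0.6] q [ 0.25  0.64 -0.95  1.47  0.53  1.3   0.76]
[ 0.08  0.33 12.35]
0.18 [array([211., 293.]), array([200., 304.]), array([189., 316.])]
0.19 [array([210., 289.]), array([199., 300.]), array([188., 312.])]
0.2 [array([209., 285.]), array([198., 297.]), array([187., 309.])]
0.21 [array([208., 282.]), array([197., 293.]), array([186., 305.])]
0.22 [array([206., 278.]), array([196., 289.]), array([184., 301.])]
0.23 [array([205., 274.]), array([194., 286.]), array([183., 298.])]
((184.98170471191406, 230.66461181640625), (3.8651039600372314, 19.215089797973633), 6.34019136428833) [0.648  0.2209 0.085 ] ((183.5, 230.5), 9.617792129516602)
```

```bash
python3 -m inch '[[0,0.15,4,0,0,0],[0,0.15,8,0,0,0],[0,0.15,11,0,0,0],[0,0.15,12.4,0,0,0],[0,0.15,13,0,0,0],[0,0.15,13,0,0,0]]' 0;python3 -m inch '[[0,0,0.2,0,0,0],[0,0,0.4,0,0,0],[0,0,0.6,0,0,0],[0,0,0.6,0,0,0]]'; python3 -m inch '[[0,0,0,0,0,0],[0,0,0,0,0,0],[0,0,0,0,0,0],[0,0,0,0,0,0],[0,0,0,0,0,0],[0,0,0,0,0,0]]' 1 50
```

```text
time: 27.28
position: [0.6492, 0.2236, 0.0794]
tool_rot: [[-0.998, 0.066, 0.001], [0.066, 0.998, 0.001], [-0.001, 0.001, -1.0]]
force: [0.3, 0.1, 1.4]
gripper_width: 0.0429
gripper_force: 0.0
time: 27.78
position: [0.6486, 0.223, 0.0724]
tool_rot: [[-0.998, 0.065, -0.0], [0.065, 0.998, -0.0], [0.0, -0.0, -1.0]]
force: [0.6, -0.4, -0.1]
gripper_width: 0.0427
gripper_force: 0.0
time: 28.52
position: [0.649, 0.2281, 0.0733]
tool_rot: [[-0.998, 0.063, 0.003], [0.063, 0.998, 0.008], [-0.002, 0.008, -1.0]]
force: [3.3, 5.4, -2.8]
gripper_width: 0.0115
gripper_force: 48.8
```

```bash
python3 -m inch '[[0,0.25,0,0,0,0],[0,0.45,0,0,0,0],[0,0.45,0,0,0,8],[0,0.45,0,0,0,16],[0,0.45,0,0,0,24],[0,0.45,0,0,0,32],[0,0.45,0,0,0,40],[0,0.45,0,0,0,48],[0,0.45,0,0,0,56],[0,0.45,0,0,0,64],[0,0.45,0,0,0,72],[0,0.45,0,0,0,78],[0,0.45,0,0,0,78],[0,0.45,0,0,0,78]]'; python3 -c "
from h import *
st()";python3 -m inch '[[0,0,0,0,0,0],[0,0,0,0,0,0],[0,0,0,0,0,0],[0,0,0,0,0,0],[0,0,-3,0,0,0],[0,0,-8,0,0,0],[0,0,-14,0,0,0],[-5,-5,-16,0,0,0],[-10,-10,-16,0,0,0],[-15,-12,-16,0,0,0],[-20,-12,-16,0,0,0],[-25,-12,-16,0,0,0],[-30,-12,-16,0,0,0],[-30,-12,-16,0,0,0]]' 0;python3 - <<'E'
from h import *
st();im=grab("top","top8");crop(im,160,450,155,375,2.7,"c7");grab("scene","scene8")
E
```

```text
time: 30.28
position: [0.6472, 0.2263, 0.0732]
tool_rot: [[-0.144, 0.99, -0.004], [0.99, 0.144, -0.003], [-0.003, -0.005, -1.0]]
force: [-4.9, -1.3, 5.7]
gripper_width: 0.012
gripper_force: 49.9
t 30.275 p [0.6472 0.2263 0.0732] yaw 98.3 zt [-0.004 -0.003 -1.   ] w 0.012 gf 49.9 F [-4.9 -1.3  5.7] q [ 0.03  0.68 -0.6   1.58  0.42  1.03 -0.54]
time: 32.02
position: [0.5732, -0.0939, 0.2322]
tool_rot: [[-0.133, 0.991, -0.0], [0.991, 0.133, -0.003], [-0.003, -0.001, -1.0]]
force: [-0.9, 0.2, -0.0]
gripper_width: 0.043
gripper_force: 0.0
t 32.025 p [ 0.5732 -0.0939  0.2322] yaw 97.7 zt [-0.    -0.003 -1.   ] w 0.043 gf 0.0 F [-0.9  0.2 -0. ] q [ 0.59  0.3  -0.59  1.73  0.18  1.17  0.08]
```

View pics/c7.png

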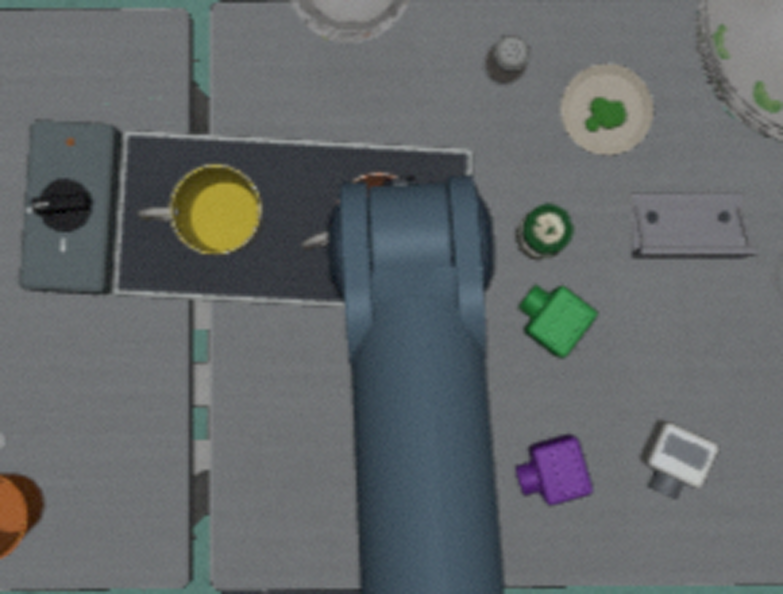

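The knob pointer now points to +y at crop px (45,205), so the warmer is on. The timer has been knocked aside to about crop px (683,455), so I measure it again.

```bash
python3 - <<'E'
from h import *
im=cv2.imread("pics/top8.png");S,V=cv2.split(cv2.cvtColor(im,cv2.COLOR_BGR2HSV))[1:]
m=np.zeros((480,640),np.uint8);m[305:345,395:435]=((V>145)&(S<50))[305:345,395:435];c=blob(m)[0];b=cv2.boxPoints(cv2.minAreaRect(c));w=np.array([on("top",*p,.058)[:2] for p in b]);ctr=w.mean(0)
e=[w[1]-w[0],w[2]-w[1]];e.sort(key=np.linalg.norm);print("ctr",ctr,[np.linalg.norm(x) for x in e],[np.degrees(np.arctan2(x[1],x[0])).round(1) for x in e])
st();print(tool((*ctr,.2)))
E
```

```text
ctr [ 0.412425 -0.347175] [np.float64(0.04271826307330389), np.float64(0.051520578412902175)] [np.float64(-27.8), np.float64(-117.0)]
t 32.125 p [ 0.5732 -0.0868  0.2325] yaw 98.2 zt [-0.     0.001 -1.   ] w 0.0423 gf 0.0 F [0.7 0.4 0.4] q [ 0.58  0.29 -0.6   1.73  0.18  1.17  0.08]
[-23.49 -19.61   3.23]
```

```bash
python3 -m inch '[[-6,-5,0,0,0,60],[-12,-10,0,0,0,60],[-18,-15,0,0,0,60],[-23.5,-19.6,0,0,0,60],[-23.5,-19.6,0,0,0,60],[-23.5,-19.6,0,0,0,60],[-23.5,-19.6,0,0,0,60],[-23.5,-19.6,0,0,0,60],[-23.5,-19.6,0,0,0,60],[-23.5,-19.6,0,0,0,60]]' -1 40;python3 -m inch '[[0,0,0,0,0,65.7],[0,0,0,0,0,65.7],[0,0,0,0,0,65.7],[0,0,0,0,0,65.7],[0,0,0,0,0,65.7],[0,0,0,0,0,65.7],[0,0,0,0,0,65.7],[0,0,0,0,0,65.7],[0,0,0,0,0,65.7]]';python3 -c "
from h import *
st();print(tool((.4125,-.347,.04)))"
```

```text
time: 33.38
position: [0.4137, -0.3464, 0.2326]
tool_rot: [[0.784, 0.621, 0.0], [0.621, -0.784, 0.0], [0.0, -0.0, -1.0]]
force: [-0.5, 0.1, -0.2]
gripper_width: 0.0856
gripper_force: 0.0
time: 34.5
position: [0.4132, -0.3471, 0.2326]
tool_rot: [[0.888, -0.459, 0.0], [-0.459, -0.888, 0.0], [0.0, -0.0, -1.0]]
force: [-0.4, 0.1, -0.7]
gripper_width: 0.0851
gripper_force: 0.0
t 34.5 p [ 0.4132 -0.3471  0.2326] yaw -27.4 zt [ 0.  0. -1.] w 0.0851 gf 0.0 F [-0.4  0.1 -0.7] q [ 0.81  0.17 -0.2   1.84  0.04  1.14 -1.46]
[-0.06  0.02 19.26]
```

```bash
python3 -m inch '[[0,0,5,0,0,0],[0,0,10,0,0,0],[0,0,15,0,0,0],[0,0,18,0,0,0],[0,0,19,0,0,0],[0,0,19,0,0,0]]';python3 -m inch '[[0,0,0.5,0,0,0],[0,0,1,0,0,0],[0,0,1.5,0,0,0],[0,0,2,0,0,0],[0,0,2.4,0,0,0],[0,0,2.4,0,0,0]]'; python3 -m inch '[[0,0,0,0,0,0],[0,0,0,0,0,0],[0,0,0,0,0,0],[0,0,0,0,0,0],[0,0,0,0,0,0],[0,0,0,0,0,0]]' 1 40;python3 - <<'E'
from h import *
st();s=grab("scene","scene9");crop(s,340,480,130,250,5,"c8")
E
```

```text
time: 35.25
position: [0.4133, -0.3472, 0.0426]
tool_rot: [[0.888, -0.46, -0.0], [-0.46, -0.888, 0.0], [-0.0, -0.0, -1.0]]
force: [0.4, -0.3, -0.5]
gripper_width: 0.0855
gripper_force: 0.0
time: 36.0
position: [0.4128, -0.3469, 0.0181]
tool_rot: [[0.887, -0.461, -0.001], [-0.461, -0.887, 0.001], [-0.001, -0.0, -1.0]]
force: [0.5, -0.2, 0.5]
gripper_width: 0.0853
gripper_force: 0.0
time: 36.75
position: [0.4137, -0.3477, 0.0191]
tool_rot: [[0.887, -0.461, 0.001], [-0.461, -0.887, -0.001], [0.001, 0.0, -1.0]]
force: [-0.6, -0.1, 3.7]
gripper_width: 0.0554
gripper_force: 43.2
t 36.75 p [ 0.4137 -0.3477  0.0191] yaw -27.4 zt [ 0.001 -0.001 -1.   ] w 0.0554 gf 43.2 F [-0.6 -0.1  3.7] q [ 0.78  0.45 -0.18  1.99  0.12  0.71 -1.53]
```

View pics/c8.png

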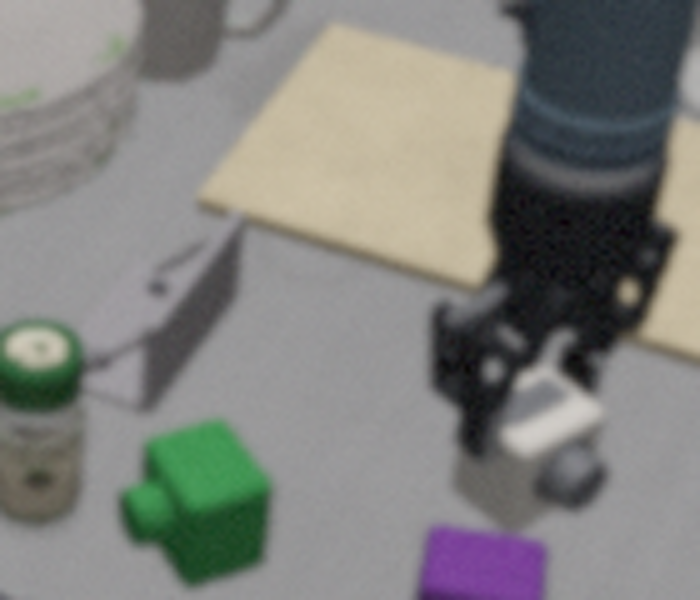

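```bash
python3 -m inch '[[0,0,-1,0,0,0],[0,0,-2.5,0,0,0],[5,-2,-2.5,0,0,-10],[10,-4,-2.5,0,0,-20],[14,-5.2,-2.5,0,0,-26.4],[14,-5.2,-2.5,0,0,-26.4],[14,-5.2,-2.5,0,0,-26.4],[14,-5.2,-1.2,0,0,-26.4],[14,-5.2,-0.4,0,0,-26.4],[14,-5.2,-0.2,0,0,-26.4],[14,-5.2,-0.2,0,0,-26.4]]';python3 - <<'E'
from h import *
st();s=grab("scene","scene10");im=grab("top","top10")
t=cv2.resize(im[200:290,370:470],None,fx=4,fy=4,interpolation=cv2.INTER_CUBIC);u=cv2.resize(s[140:230,340:440],None,fx=4,fy=4,interpolation=cv2.INTER_CUBIC);cv2.imwrite("pics/c9.png",np.hstack([t,u]))
E
```

```text
time: 38.17
position: [0.561, -0.3655, 0.0203]
tool_rot: [[1.0, -0.018, -0.0], [-0.018, -1.0, 0.0], [-0.0, -0.0, -1.0]]
force: [-0.0, 0.1, -1.6]
gripper_width: 0.0553
gripper_force: 42.9
t 38.175 p [ 0.561  -0.3655  0.0203] yaw -1.1 zt [-0.  0. -1.] w 0.0553 gf 42.9 F [-0.   0.1 -1.6] q [ 0.72  0.65 -0.27  1.66  0.21  0.86 -1.23]
```

View pics/c9.png

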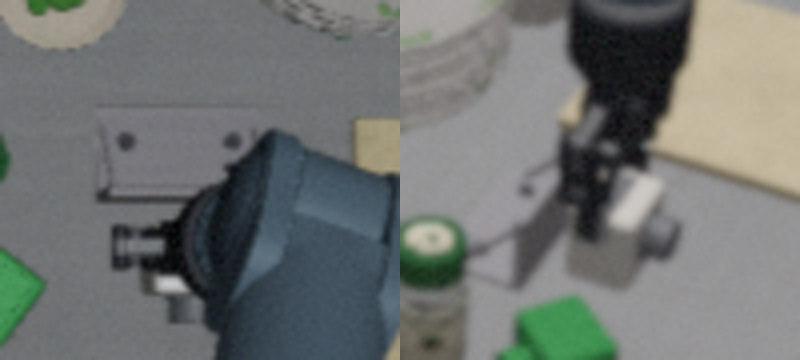

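```bash
python3 -m inch '[[0.3,0,0.1,0,0,0],[0.6,0,0.1,0,0,0],[0.9,0,0.1,0,0,0],[0.9,0,0.1,0,0,0]]';python3 -m inch '[[0.2,0,0,0,0,0],[0.4,0,0,0,0,0],[0.4,0,0,0,0,0]]'
```

```text
time: 38.78
position: [0.571, -0.3655, 0.0197]
tool_rot: [[1.0, -0.018, 0.001], [-0.018, -1.0, -0.0], [0.001, -0.0, -1.0]]
force: [-0.3, -0.8, -2.3]
gripper_width: 0.0551
gripper_force: 42.9
time: 39.15
position: [0.5746, -0.3657, 0.0196]
tool_rot: [[1.0, -0.018, 0.0], [-0.018, -1.0, 0.0], [0.0, -0.0, -1.0]]
force: [-0.1, 0.5, -1.7]
gripper_width: 0.0554
gripper_force: 42.9
```

```bash
python3 -m inch '[[0.2,0,0,0,0,0],[0.3,0,0,0,0,0],[0.3,0,0,0,0,0]]';python3 -m inch '[[0.2,0,0,0,0,0],[0.3,0,0,0,0,0],[0.3,0,0,0,0,0]]';python3 -m inch '[[0.2,0,0,0,0,0],[0.3,0,0,0,0,0],[0.3,0,0,0,0,0]]'
```

```text
time: 39.52
position: [0.5765, -0.3659, 0.0194]
tool_rot: [[1.0, -0.019, -0.002], [-0.019, -1.0, 0.0], [-0.002, -0.0, -1.0]]
force: [-1.6, 0.8, -0.7]
gripper_width: 0.0553
gripper_force: 43.0
time: 39.9
position: [0.5765, -0.3659, 0.0192]
tool_rot: [[1.0, -0.02, -0.008], [-0.02, -1.0, 0.002], [-0.008, -0.001, -1.0]]
force: [-8.2, 1.7, 3.4]
gripper_width: 0.0552
gripper_force: 43.3
time: 40.28
position: [0.5767, -0.3658, 0.0192]
tool_rot: [[1.0, -0.02, -0.013], [-0.02, -1.0, 0.003], [-0.013, -0.003, -1.0]]
force: [-11.8, 2.2, 7.1]
gripper_width: 0.0553
gripper_force: 42.3
```

```bash
python3 -m inch '[[-0.3,0,0,0,0,0],[-0.6,0,0,0,0,0],[-0.6,0,0,0,0,0]]'; python3 -m inch '[[0,0,0,0,0,0],[0,0,0,0,0,0],[0,0,0,0,0,0],[0,0,0,0,0,0],[0,0,-2,0,0,0],[0,0,-5,0,0,0],[0,0,-10,0,0,0],[-5,0,-10,0,0,0],[-10,0,-10,0,0,0],[-10,0,-10,0,0,0]]' -1;python3 -m inch '[[0,0,2,0,0,0],[0,0,5,0,0,0],[0,0,8,0,0,0],[0,0,9,0,0,0],[0,0,9.5,0,0,0],[0,0,9.9,0,0,0],[0,0,9.9,0,0,0],[0,0,9.9,0,0,0],[0,0,9.9,0,0,0]]' 1 40;python3 - <<'E'
from h import *
st();s=grab("scene","scene11");im=grab("top","top11")
t=cv2.resize(im[210:300,370:470],None,fx=4,fy=4,interpolation=cv2.INTER_CUBIC);u=cv2.resize(s[140:230,340:440],None,fx=4,fy=4,interpolation=cv2.INTER_CUBIC);cv2.imwrite("pics/c10.png",np.hstack([t,u]))
E
```

```text
time: 40.65
position: [0.5769, -0.3659, 0.0194]
tool_rot: [[1.0, -0.018, -0.001], [-0.018, -1.0, 0.0], [-0.001, -0.0, -1.0]]
force: [-3.2, -0.3, -1.1]
gripper_width: 0.0549
gripper_force: 42.7
time: 41.9
position: [0.4715, -0.3654, 0.1199]
tool_rot: [[1.0, -0.023, -0.005], [-0.023, -1.0, -0.001], [-0.005, 0.001, -1.0]]
force: [-0.2, -0.3, 0.3]
gripper_width: 0.0856
gripper_force: 0.0
time: 43.02
position: [0.4777, -0.3643, 0.0212]
tool_rot: [[1.0, -0.018, 0.001], [-0.018, -1.0, -0.001], [0.001, 0.001, -1.0]]
force: [-0.5, 1.1, -0.3]
gripper_width: 0.0002
gripper_force: 0.0
t 43.025 p [ 0.4777 -0.3643  0.0212] yaw -1.1 zt [ 0.001 -0.001 -1.   ] w 0.0002 gf 0.0 F [-0.5  1.1 -0.3] q [ 0.8   0.54 -0.27  1.84  0.2   0.79 -1.16]
```

View pics/c10.png

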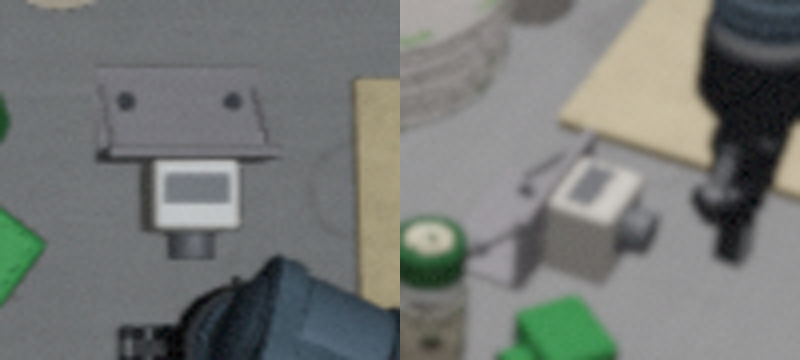

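The timer stands squarely against the middle of the angle, and the closed fingers are in front of its button.

```bash
python3 - <<'E'
from h import *
print("button",on("top",370+191/4,210+256/4,.034),"tip",[proj("scene",(.4777,-.364,z)).round() for z in(.0,.02,.03,.04)])
E
python3 -m inch '[[1.5,0,0,0,0,0],[3,0,0,0,0,0],[3.8,0,0,0,0,0],[3.8,0,0,0,0,0]]'
```

```text
button [ 0.5356 -0.3665  0.034 ] tip [array([420., 215.]), array([421., 210.]), array([422., 207.]), array([422., 204.])]
time: 43.62
position: [0.5169, -0.3641, 0.0206]
tool_rot: [[1.0, -0.017, 0.001], [-0.017, -1.0, 0.0], [0.001, -0.0, -1.0]]
force: [-0.8, -0.6, 0.8]
gripper_width: -0.0002
gripper_force: 0.0
```

```bash
python3 -m inch '[[0,0.2,0.5,0,0,0],[0,0.2,1.0,0,0,0],[0,0.2,1.0,0,0,0]]';python3 -m inch '[[0.4,0,0,0,0,0],[0.7,0,0,0,0,0],[0.7,0,0,0,0,0]]';python3 -m inch '[[0.3,0,0,0,0,0],[0.4,0,0,0,0,0],[0.4,0,0,0,0,0]]'
```

```text
time: 44.0
position: [0.514, -0.3666, 0.0096]
tool_rot: [[1.0, -0.019, -0.002], [-0.019, -1.0, 0.001], [-0.002, -0.001, -1.0]]
force: [0.1, 0.6, 0.1]
gripper_width: -0.0002
gripper_force: 0.0
time: 44.38
position: [0.5212, -0.3668, 0.0105]
tool_rot: [[1.0, -0.018, -0.003], [-0.018, -1.0, 0.0], [-0.003, -0.0, -1.0]]
force: [-2.8, 0.3, 2.8]
gripper_width: -0.0002
gripper_force: 1.6
time: 44.75
position: [0.5252, -0.3669, 0.0104]
tool_rot: [[1.0, -0.018, -0.002], [-0.018, -1.0, 0.0], [-0.002, -0.0, -1.0]]
force: [-5.1, 2.2, 3.0]
gripper_width: 0.0003
gripper_force: 2.6
```

Contact is made and the button is going in. I press on until about 12 N and hold.

```bash
python3 -m inch '[[0.2,0,0,0,0,0],[0.4,0,0,0,0,0],[0.4,0,0,0,0,0]]';python3 -m inch '[[0.2,0,0,0,0,0],[0.3,0,0,0,0,0],[0.3,0,0,0,0,0],[0.3,0,0,0,0,0],[0.3,0,0,0,0,0],[0.3,0,0,0,0,0],[0.3,0,0,0,0,0],[0.3,0,0,0,0,0],[0.3,0,0,0,0,0],[0.3,0,0,0,0,0]]'
```

```text
time: 45.12
position: [0.5267, -0.3669, 0.0103]
tool_rot: [[1.0, -0.019, -0.007], [-0.019, -1.0, 0.001], [-0.007, -0.001, -1.0]]
force: [-9.1, 1.5, 6.3]
gripper_width: -0.0001
gripper_force: 4.6
time: 46.38
position: [0.5265, -0.367, 0.0098]
tool_rot: [[1.0, -0.02, -0.013], [-0.02, -1.0, 0.003], [-0.013, -0.002, -1.0]]
force: [-12.5, 1.6, 8.5]
gripper_width: 0.0001
gripper_force: 6.6
```

```bash
python3 -m inch '[[-0.5,0,0,0,0,0],[-1.2,0,0,0,0,0],[-3,0,0,0,0,0],[-6,0,0,0,0,0],[-8,0,-4,0,0,0],[-8,0,-10,0,0,0],[-8,0,-16,0,0,0],[-8,0,-20,0,0,0],[-8,6,-20,0,0,0],[-8,12,-20,0,0,0],[-8,12,-20,0,0,0],[-8,12,-20,0,0,0]]';python3 - <<'E'
from h import *
st();im=grab("top","top12");crop(im,160,450,155,375,2.7,"c11");grab("scene","scene12")
E
```

```text
time: 47.88
position: [0.453, -0.4853, 0.2107]
tool_rot: [[1.0, -0.018, 0.003], [-0.018, -1.0, -0.0], [0.003, 0.0, -1.0]]
force: [0.5, 0.6, -0.8]
gripper_width: 0.0001
gripper_force: 0.0
t 47.875 p [ 0.453  -0.4853  0.2107] yaw -1.0 zt [ 0.003 -0.    -1.   ] w 0.0001 gf 0.0 F [ 0.5  0.6 -0.8] q [ 0.96  0.43 -0.26  1.56  0.12  1.17 -0.91]
```

View pics/c11.png

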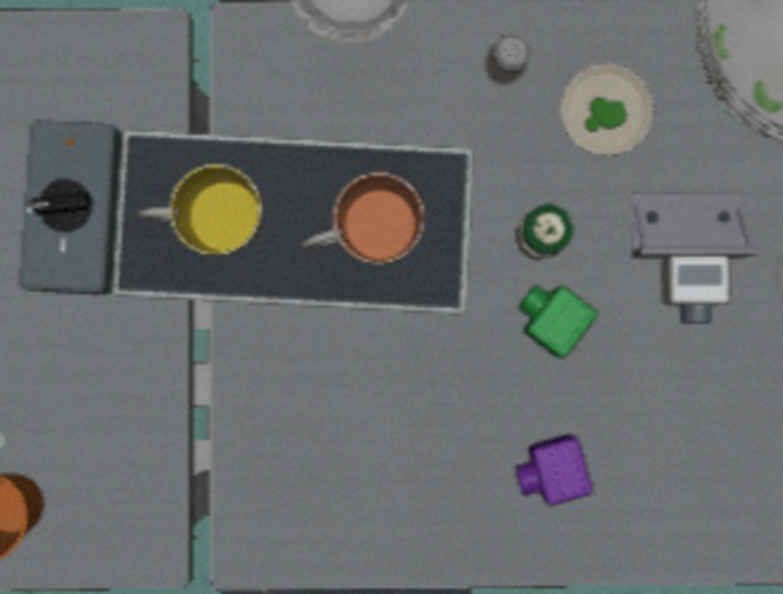

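Both mugs are on the plate at crop px (217,210) and (379,218). The jar stands clear at (547,230), the switch points to on, and the timer is square against the angle at (697,280). The shaker and dish have not moved.

```bash
python3 -c "
from cell import workorder
print(workorder.job_done())"
```

```text
the job is handed in; nothing more can be done
None
```

The job is handed in at about 48 s, with no verdict returned. In the last picture both mugs are on the plate, the jar is clear of it, the switch is on, the timer (button pressed for over a second) stands against the angle, and the shaker and dish have not moved.

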